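# Clamp a block in the marking fixture with the eccentric knob

## Robot

A 6-joint arm with a two-finger parallel gripper is mounted at the origin on a cart in front of the work surface, level with it; the furniture and walls round the work are solid. World frame = base frame: x ahead of the robot, y to its left, z up, the work surface at z = 0. Lengths are in m, angles in rad, forces in N, time in s.
With the tool pointing down it reaches from about 0.25 to 0.775 m from the base axis. Payload 4 kg.
Tool frame: the origin (TCP) lies midway between the tips of the shut fingers; the grasp point (between the pads) lies grip_point_offset behind it (grip_point_offset is the distance from the TCP to the grasp point, in m); z points along the fingers, y is the line along which they close (so a half turn about z gives the same grasp; the last joint's range is limited). The gripper opens to 94 mm and grips with 3 to 60 N. Pads are 16 mm wide; open, the fingers measure 119 mm over their backs; the gripper's body (75 mm by 177 mm) begins 78 mm behind the grasp point.
Start: joints at [1.033, 0.087, 1.371, -0, 1.684, -0.103], TCP at [0.232, 0.499, 0.206] pointing down, gripper open.
Joint ranges: [-3.1, 3.1], [-0.76, 2.03], [0.27, 2.55], [-1.08, 4.22], [0.17, 2.65], [-2.57, 2.57]. Speed limits (rad/s): [2.79, 2.79, 3.14, 3.14, 3.14, 3.14].

## Interface

Orientations are given as [roll, pitch, yaw] about the fixed x, y, z axes, in that order (R = Rz(yaw) Ry(pitch) Rx(roll)).
In Python, from bench import * gives the robot as it stands. The module is installed in compiled form; this text tells all that it offers.
- The arm moves only by the tool apply_moves, never from a script. Its argument "commands" is a list of rows, each a list of 7 numbers: the turn, a rotation vector about the world's x, y, z in rad, then the shift along the world's x, y, z in m, then the opening in per cent of the stroke, from 0 (shut) to 100 (fully open). In form: [[ax, ay, az, x, y, z, jaw], ...]. A call has exactly 5 rows; each row is the pose to reach, as a shift and turn from the pose commanded when the call began; what a row does not reach only later rows make up. A row lasts 1/10 s, in which the tool goes at most 50 mm and 8.59 degrees, less where a joint would pass 70% of its speed; a pose out of reach is approached as far as the arm can. A call with a gripper value outside its range is refused whole. The fingers move at their own pace and stop on an object; the grip force is fixed at half the most. Time passes only in rows, so rows that repeat a pose let the fingers close, or fill a call up. It gives the time, the measured TCP pose, the force, the opening and the grip force at its end, in the units of the state.
- get_obs(): the state, without advancing time (a new reading comes with each control period).
- snapshot(name): name is "scene" or "top" or "wrist"; returns a dict with "pixels" (400x640x3 uint8, red, green, blue), "vertical_fov" (degrees; the focal length in pixels is half the picture's height over the tangent of half this angle, whatever the lens; pixels are square), "cx", "cy" (the principal point, pixels), "k1" (the pictures are not rectified: a ray, as slopes to the right and down, at radius r is drawn at 1 + k1 r^2 times it, then the intrinsics apply), "rvec" (rotation vector, rad) and "tvec" (3), from world to camera coordinates, as OpenCV has them. Camera axes: x right, y down, z forward; pixel columns grow to the right and rows downward; lengths in m; the calibration is good to about 2 mm. A picture is of the moment at which its call begins. There is no depth.
- close_job(): hands the job in; it is judged then, once.
Trained networks look in the newest picture that a camera, given by its name, has taken for a name from the list of things; names that differ only in an ending like _2 or _b are one class to them, and where a whole thing is asked for, a point or a joint stands for the part that bears it (a point fixed in the world has none). Each returns a list of dicts, best first, with "score" (0 to 1); they miss things now and then, are a little off and sometimes report something else, mostly with a low value. They report only what shows in the picture. A call takes as long as a camera call.
- masks_of(camera, query): "mask" (400x640 bool, what is visible of it) and "extent" ([left, top, right, bottom] in pixels, round what is visible of it).
- place_of(camera, query): "pixel" ([column, row] in pixels: a listed point, or the origin of a listed thing).
The state is a dict: "time": time; "joint_positions": joint angles; "qvel": joint speeds; "joint_torque": joint torques, N m; "tool_pos": TCP position; "ee_rot": TCP orientation; "wrist_force": force on the tool from outside, world axes, zero at the start; "wrist_torque": the same for the moment, N m; "width": finger opening in m; "finger_force": force on a finger pad.
Only numpy, scipy, OpenCV 4.12 (cv2) and the standard library are available. Lean on these libraries where they do the work, as an engineer would, in place of code of your own. Each camera call takes 0.05 s, during which the arm holds its last target. There are 200 camera calls.

## Task

Set the large aluminium setting block flat in the marking fixture, centred between the back jaw and the brass eccentric with its long side along the jaw, and let go of it. Then turn the black wing knob clockwise until the eccentric has pushed the block square against the back jaw and holds it snugly there: feel for the nip and stop at about 8 N, since less than 4 N leaves it loose and over 16 N marks the block. Leave everything let go, and do not disturb the loupe, the glass pot or the ring beside the work.

Things in the scene. Friction and masses are not known exactly. Their poses are not given: they have to be found in the camera images.
- block: large aluminium setting block, the plain grey rectangular piece lying loose on the bench in front of the fixture: 30 (x) by 50 (y) by 20 (z) mm, 55 to 115 g, a small hole in its top; origin at the centre of its underside
- fixture: marking fixture fixed to the bench, turned up to 0.35 rad: aluminium plate 74 (x) by 150 (y) by 12 (z) mm, origin under its centre. On it, along y: the eccentric knob at y = -36 mm and the dark steel back jaw, 60 (x) by 18 (y) by 22 (z) mm, screw heads 4 mm higher. The jaw is bolted along slots: its face, a pad looking to -y, lies at y = 10 to 17 mm, unmeasured; the pad gives 1 mm per 15 N
- nest (a point): point on top of the plate (12 mm above the bench) at fixture x = 0, y = -8.3 mm; axes as the fixture's. A block set down with the centre of its underside here, its own x along the nest's y (either way round), has at least 3 mm play to the eccentric (-y side) and to the jaw (+y side) wherever the jaw is bolted; clamping slides it up to 11 mm to +y
- cam_grip (a point): centre of the knob's black wing, on the knob's upright axis, 60 mm above the bench; turns with the knob. The wing is 40 mm long, 10 mm thick, 24 mm high (48 to 72 mm above the bench), free all round, to be gripped across its thickness from above; its length lies 0.18 rad counter-clockwise (from above) of the point's x axis. Below it is a round 13 mm shank
- lobe: brass eccentric under the wing, turning with the knob: disc 38 mm in diameter, 14 to 30 mm above the bench, centre 10 mm off the knob's axis, with a red dot at its far edge. Origin on the knob's axis at the plate's top; the disc's centre lies at y = -10 mm of this frame
- cam (a joint): knob angle in rad: 0 = eccentric turned back, grows clockwise seen from above, stop at 2.7; starts at 0 to 0.35, stays where left. The disc reaches 19 - 10 cos(angle) mm from the axis to the jaw; the nip comes between 1.25 and 2.05. Turning takes 0.1 N m (0 to 0.05 read at rest); with the block against the jaw each newton of clamp force adds about 0.02 N m, each 0.01 rad about 1 N
- loupe: small black loupe, 34 mm round, 31 mm high, standing beyond the fixture; origin under its centre; leave it alone
- glass_pot: small clear glass pot, 29 mm round, 28 mm high, to the right of the block; origin under its centre; leave it alone
- ring: grey turned ring, 26 mm round, 16 mm high, to the right of the fixture; origin under its centre; leave it alone

How it is judged:
By the outcome, as a careful person would: the job done as asked, in the order asked, and still so for the second after the job is handed in, with the robot touching nothing.
It also fails if it takes over 72 s, if anything falls off the work surface, if the arm or the gripper's body presses on something with over 40 N, if the wrist force passes 120 N, or if a joint passes its speed limit or range.

## Working session

There is one attempt and no reset: what is moved stays moved. The work goes in short steps, Python scripts to look and compute and a tool call to move; the robot and the scene stay as the last step left them, time stands still between calls to the robot, and variables do not carry over. Pictures are saved under pics/ and viewed, at most 10 in all, crops included, and the job is handed in when it is done.

Besides the shell and the picture viewer there is one more tool, called after ">>>" as name(argument=value, ...) on one line, values as JSON. apply_moves: Moves the arm, as the interface text tells. Its arguments: {"type":"object","properties":{"commands":{"type":"array"}},"required":["commands"]}

```bash
mkdir -p pics; cat > h.py <<'E'
from bench import *
import numpy as np, cv2
def ray(s,px):
    f=200/np.tan(np.radians(s["vertical_fov"])/2)
    d=np.array([(px[0]-s["cx"])/f,(px[1]-s["cy"])/f]); u=d.copy()
    for _ in range(30): u=d/(1+s["k1"]*(u@u))
    R=cv2.Rodrigues(np.array(s["rvec"],float))[0]; t=np.array(s["tvec"],float).ravel()
    return -R.T@t, R.T@np.array([u[0],u[1],1])
def at(s,px,z):
    c,d=ray(s,px); return (c+d*(z-c[2])/d[2])
def proj(s,P):
    f=200/np.tan(np.radians(s["vertical_fov"])/2)
    R=cv2.Rodrigues(np.array(s["rvec"],float))[0]; p=R@np.array(P)+np.array(s["tvec"],float).ravel()
    u=p[:2]/p[2]; u=u*(1+s["k1"]*(u@u)); return u*f+[s["cx"],s["cy"]]
def save(s,n): cv2.imwrite("pics/"+n,s["pixels"][:,:,::-1])
def rect(s,mask,z):
    c=max(cv2.findContours(mask.astype(np.uint8),cv2.RETR_EXTERNAL,cv2.CHAIN_APPROX_NONE)[0],key=cv2.contourArea)[:,0]
    p=np.array([at(s,q,z)[:2] for q in c])*1000
    return cv2.minAreaRect(p.astype(np.float32))
E
python3 - <<'E'
from h import *
np.set_printoptions(precision=4,suppress=True)
o=get_obs(); print(o)
for c in ["top","scene"]:
    s=snapshot(c); save(s,c+"0.png"); print(c,ray(s,(320,200)))
    for q,z in [("block",0),("fixture",0),("nest",.012),("cam_grip",.06),("lobe",.012),("loupe",0),("glass_pot",0),("ring",0)]:
        for r in place_of(c,q)[:2]: print(q,round(r["score"],2),np.round(r["pixel"],1),at(s,r["pixel"],z))
    for q,z in [("block",.02),("cam_grip",.072),("fixture",.012)]:
        for r in masks_of(c,q)[:1]: print("mask",q,r["score"],r["extent"],r["mask"].sum(),rect(s,r["mask"],z))
E
```

```text
{'time': 0.0, 'joint_positions': array([ 1.0329,  0.0879,  1.3722,  0.    ,  1.6836, -0.1031]), 'qvel': array([-0.0009, -0.0002,  0.0006, -0.0013,  0.    , -0.0028]), 'joint_torque': array([ -0.0001, -34.0171, -30.2436,   0.072 ,   0.0328,  -0.0002]), 'tool_pos': array([0.2314, 0.4984, 0.2043]), 'ee_rot': array([-3.1394, -0.0002,  2.7068]), 'wrist_force': array([-0.2193,  0.5042, -0.3571]), 'wrist_torque': array([-0.032 , -0.0132,  0.0087]), 'finger_force': 0.0, 'width': 0.09377851977909923}
top (array([ 0.4464, -0.349 ,  0.9236]), array([ 0.1498, -0.0229, -0.9886]))
block 0.78 [262.1 258.2] [ 0.4563 -0.2468  0.    ]
fixture 0.89 [278.6 211.7] [ 0.5585 -0.2794  0.    ]
nest 0.92 [277.9 211.7] [ 0.557  -0.2788  0.012 ]
nest 0.62 [291.1 211. ] [ 0.5591 -0.3075  0.012 ]
cam_grip 0.74 [290.4 208.4] [ 0.5585 -0.3081  0.06  ]
lobe 0.6 [293.7 209.2] [ 0.5631 -0.313   0.012 ]
loupe 0.77 [287.  150.1] [ 0.699 -0.294  0.   ]
loupe 0.54 [276.5 211.2] [ 0.5595 -0.2748  0.    ]
glass_pot 0.45 [366.1 279.6] [ 0.4144 -0.4727  0.    ]
ring 0.53 [367.3 195.5] [ 0.5985 -0.4756  0.    ]
mask block 0.85
[... 843 characters left out ...]
[295.9 235.6] [ 0.5529 -0.3101  0.012 ]
lobe 0.6 [291.8 213.8] [ 0.6094 -0.3387  0.012 ]
loupe 0.9 [242.  203.9] [ 0.7053 -0.2882  0.    ]
glass_pot 0.62 [422.7 248.5] [ 0.4116 -0.4713  0.    ]
ring 0.49 [358.9 196.8] [ 0.5937 -0.482   0.    ]
mask block 0.74 [285.1, 274.6, 319.7, 302.4] 758 ((439.31317138671875, -239.51974487304688), (44.54720687866211, 57.54997634887695), 2.2673044204711914)
mask cam_grip 0.63 [283.9, 203.0, 310.6, 236.6] 576 ((522.5889282226562, -296.2687072753906), (34.69341278076172, 96.822998046875), 60.21807098388672)
mask fixture 0.68 [234.5, 199.7, 323.5, 270.3] 2807 ((586.423095703125, -276.3193054199219), (151.92636108398438, 147.01266479492188), 80.8097915649414)
```

```bash
python3 - <<'E'
import cv2
a=cv2.imread("pics/top0.png")[140:300,220:400]; b=cv2.imread("pics/scene0.png")[170:320,210:390]
a=cv2.resize(a,(400,356),interpolation=3); b=cv2.resize(b,(400,333),interpolation=3)
b=cv2.copyMakeBorder(b,0,23,0,0,0)
cv2.imwrite("pics/v1.png",cv2.hconcat([a,b]))
E
```

```text
(no output)
```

View pics/v1.png

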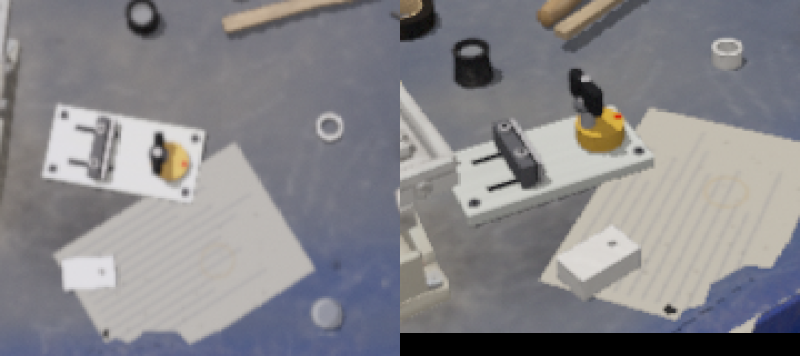

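```bash
python3 - <<'E'
import cv2
a=cv2.imread("pics/top0.png")[50:400,100:500]; b=cv2.imread("pics/scene0.png")[50:400,50:450]
cv2.imwrite("pics/v2.png",cv2.hconcat([a,b]))
E
```

```text
(no output)
```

View pics/v2.png

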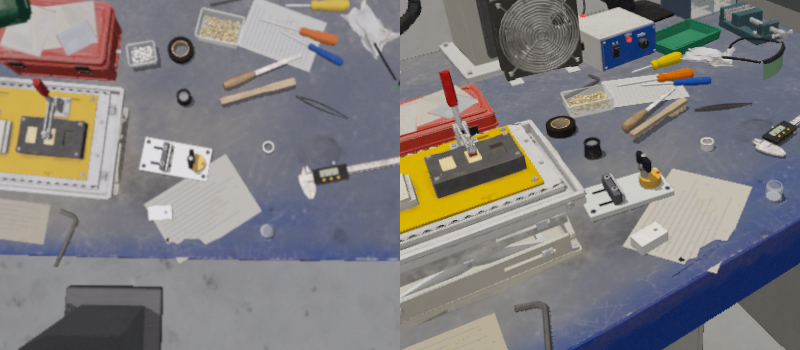

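>>> apply_moves(commands=[[0,0,-0.14,0,0,0.05,100],[0,0,-0.28,0.01,-0.03,0.09,100],[0,0,-0.42,0.02,-0.07,0.12,100],[0,0,-0.56,0.03,-0.11,0.14,100],[0,0,-0.7,0.045,-0.155,0.145,100]])

```text
time: 1.7
tool_pos: [0.2771, 0.3432, 0.354]
ee_rot: [3.135, -0.002, 2.003]
wrist_force: [-0.4, -0.7, 0.8]
width: 0.0942
finger_force: 0.0
```

>>> apply_moves(commands=[[0,0,-0.14,0.015,-0.045,0,100],[0,0,-0.28,0.03,-0.09,0,100],[0,0,-0.42,0.045,-0.135,0,100],[0,0,-0.56,0.06,-0.18,0,100],[0,0,-0.7,0.075,-0.225,0,100]])

```text
time: 2.2
tool_pos: [0.3517, 0.1171, 0.3509]
ee_rot: [3.14, -0.001, 1.301]
wrist_force: [0.4, 0.7, -0.6]
width: 0.0938
finger_force: 0.0
```

>>> apply_moves(commands=[[0,0,-0.14,0.015,-0.045,0,100],[0,0,-0.28,0.03,-0.09,0,100],[0,0,-0.42,0.045,-0.135,0,100],[0,0,-0.56,0.06,-0.18,0,100],[0,0,-0.7,0.075,-0.225,0,100]])

```text
time: 2.7
tool_pos: [0.4268, -0.1082, 0.3508]
ee_rot: [3.141, -0.001, 0.6]
wrist_force: [0.6, 0.4, -0.1]
width: 0.094
finger_force: 0.0
```

>>> apply_moves(commands=[[0,0,-0.14,0.015,-0.045,0,100],[0,0,-0.28,0.03,-0.09,0,100],[0,0,-0.42,0.045,-0.135,0,100],[0,0,-0.57,0.055,-0.165,0,100],[0,0,-0.57,0.055,-0.165,0,100]])

```text
time: 3.2
tool_pos: [0.482, -0.2749, 0.3478]
ee_rot: [-3.14, 0.003, 0.031]
wrist_force: [-0.0, 0.7, -0.5]
width: 0.0938
finger_force: 0.0
```

```bash
python3 - <<'E'
from h import *
import bench
np.set_printoptions(precision=4,suppress=True)
print([n for n in dir(bench) if n[0]!='_'], getattr(bench,"grip_point_offset",None))
o=get_obs(); print(o["time"],o["tool_pos"],o["ee_rot"],o["joint_positions"])
c="wrist"
s=snapshot(c); save(s,"w1.png"); print(c,ray(s,(320,200)))
for q,z in [("block",0),("fixture",0),("nest",.012),("cam_grip",.06),("lobe",.012),("loupe",0),("glass_pot",0),("ring",0)]:
    for r in place_of(c,q)[:2]: print(q,round(r["score"],2),np.round(r["pixel"],1),at(s,r["pixel"],z))
for q,z in [("block",.02),("cam_grip",.072),("fixture",.012)]:
    for r in masks_of(c,q)[:1]: print("mask",q,r["score"],r["extent"],r["mask"].sum(),rect(s,r["mask"],z))
E
```

```text
['IKError', 'close_job', 'get_obs', 'grip_point_offset', 'masks_of', 'place_of', 'snapshot'] 0.0188
3.2 [ 0.482  -0.2749  0.3478] [-3.1402  0.0034  0.0306] [-0.6199  0.119   1.0556 -0.001   1.9706  0.9199]
wrist (array([ 0.5511, -0.2731,  0.5259]), array([-0.2419, -0.014 , -0.9702]))
block 0.88 [299.3 180. ] [ 0.45   -0.2485  0.    ]
fixture 0.92 [319.1 104.4] [ 0.5612 -0.2748  0.    ]
nest 0.91 [323.5  99.6] [ 0.5677 -0.2807  0.012 ]
cam_grip 0.94 [343.9 107.9] [ 0.5567 -0.3063  0.06  ]
lobe 0.67 [344.3 107.9] [ 0.5573 -0.3103  0.012 ]
lobe 0.51 [445.3 206.5] [ 0.4186 -0.4691  0.012 ]
glass_pot 0.88 [444.  203.9] [ 0.4196 -0.4711  0.    ]
ring 0.59 [459.   82.6] [ 0.5982 -0.473   0.    ]
mask block 0.57 [279.4, 170.3, 315.5, 193.0] 771 ((451.52667236328125, -245.31466674804688), (32.78384017944336, 50.09519958496094), 4.469546794891357)
mask cam_grip 0.66 [337.5, 92.2, 369.8, 124.9] 671 ((557.8001708984375, -313.7879333496094), (36.541160583496094, 34.816619873046875), 55.370670318603516)
mask fixture 0.83 [262.9, 61.3, 377.3, 134.3] 5048 ((565.8609619140625, -274.3735046386719), (149.41941833496094, 74.00460052490234), 81.27723693847656)
```

View pics/w1.png

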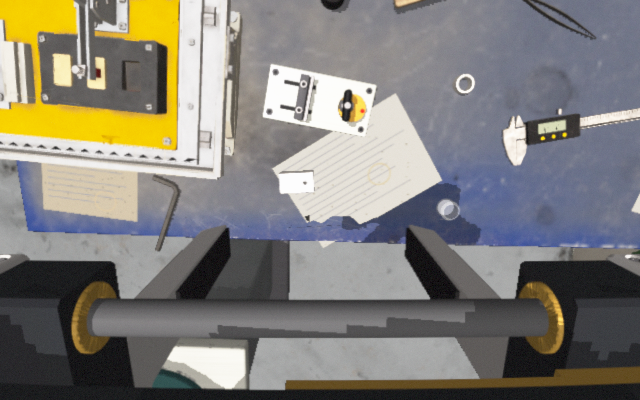

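```bash
python3 - <<'E'
from h import *
np.set_printoptions(precision=4,suppress=True)
w=snapshot("wrist");t=snapshot("top");c=snapshot("scene")
def tri(L):
    A=np.zeros((3,3));b=np.zeros(3)
    for s,p in L:
        o,d=ray(s,p);d/=np.linalg.norm(d);M=np.eye(3)-np.outer(d,d);A+=M;b+=M@o
    return np.linalg.solve(A,b)
P=tri([(w,(220,178)),(t,(212,247))]);print(P,proj(c,P))
for p in [(220,178),(240,12),(230,155)]:
    for z in (0,.05,.1): print(p,z,at(w,p,z))
# fixture corner fit: plate top corners
r=masks_of("wrist","fixture")[0]; print(cv2.boxPoints(rect(w,r["mask"],.012)))
a=w["pixels"][50:145,220:400]; a=cv2.resize(a,None,fx=4,fy=4,interpolation=cv2.INTER_CUBIC); cv2.imwrite("pics/w1z.png",a[:,:,::-1])
r=masks_of("wrist","block")[0]["mask"]; print(rect(w,r,.02))
E
```

```text
[ 0.4743 -0.1646  0.1347] [234.5378 233.7697]
(220, 178) 0 [ 0.449  -0.1249  0.    ]
(220, 178) 0.05 [ 0.4585 -0.1384  0.05  ]
(220, 178) 0.1 [ 0.4681 -0.152   0.1   ]
(240, 12) 0 [ 0.6823 -0.1573  0.    ]
(240, 12) 0.05 [ 0.6698 -0.1677  0.05  ]
(240, 12) 0.1 [ 0.6573 -0.1782  0.1   ]
(230, 155) 0 [ 0.4844 -0.1407  0.    ]
(230, 155) 0.05 [ 0.4906 -0.1528  0.05  ]
(230, 155) 0.1 [ 0.4968 -0.1648  0.1   ]
[[ 517.5936 -342.5515]
 [ 589.3549 -354.2727]
 [ 613.5108 -206.382 ]
 [ 541.7495 -194.6608]]
((450.99578857421875, -246.18499755859375), (32.62866973876953, 48.32577896118164), 2.1154122352600098)
```

View pics/w1z.png

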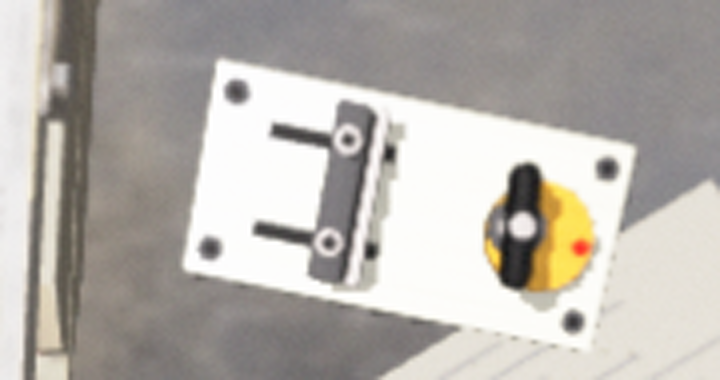

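>>> apply_moves(commands=[[0,0,0.14,-0.01,0.01,-0.03,100],[0,0,0.28,-0.02,0.02,-0.06,100],[0,0,0.42,-0.03,0.028,-0.09,100],[0,0,0.56,-0.03,0.028,-0.12,100],[0,0,0.7,-0.03,0.028,-0.14,100]])

```text
time: 4.55
tool_pos: [0.4507, -0.2424, 0.2081]
ee_rot: [-3.139, 0.001, 0.743]
wrist_force: [-1.1, -0.2, 0.3]
width: 0.0942
finger_force: 0.0
```

>>> apply_moves(commands=[[0,0,0.15,0,0,-0.01,100],[0,0,0.3,0,0,-0.02,100],[0,0,0.45,0,0,-0.03,100],[0,0,0.6,0,0,-0.04,100],[0,0,0.75,0,0,-0.05,100]])

```text
time: 5.05
tool_pos: [0.4517, -0.2432, 0.1601]
ee_rot: [3.142, -0.0, 1.493]
wrist_force: [0.3, -1.1, -0.4]
width: 0.0938
finger_force: 0.0
```

>>> apply_moves(commands=[[0,0,0.14,0,0,-0.02,100],[0,0,0.14,0,0,-0.04,100],[0,0,0.14,0,0,-0.04,100],[0,0,0.14,0,0,-0.04,100],[0,0,0.14,0,0,-0.04,100]])

```text
time: 5.55
tool_pos: [0.4524, -0.2437, 0.1219]
ee_rot: [3.14, 0.001, 1.627]
wrist_force: [0.7, 0.6, -0.6]
width: 0.0939
finger_force: 0.0
```

```bash
cat > look.py <<'E'
from h import *
import sys
np.set_printoptions(precision=4,suppress=True)
o=get_obs(); print(o["time"],o["tool_pos"],o["ee_rot"],"phi",o["ee_rot"][2]-np.pi/2)
w=snapshot("wrist"); save(w,sys.argv[1]); print(ray(w,(320,200))[0])
for q,z in [("block",0),("fixture",0),("nest",.012),("cam_grip",.06),("lobe",.012)]:
    for r in place_of("wrist",q)[:1]: print(q,round(r["score"],2),np.round(r["pixel"],1),at(w,r["pixel"],z))
for q,z in [("block",.02),("fixture",.012),("cam_grip",.072)]:
    for r in masks_of("wrist",q)[:1]: print("mask",q,r["score"],r["extent"],rect(w,r["mask"],z))
E
python3 look.py w2.png
```

```text
5.55 [ 0.4524 -0.2437  0.1219] [3.1397 0.0014 1.6266] phi 0.055827576566138015
[ 0.4495 -0.1763  0.3002]
block 0.7 [312.5 193.7] [ 0.4502 -0.2455  0.    ]
fixture 0.55 [438.3 229.8] [ 0.5641 -0.2724  0.    ]
nest 0.87 [440.  243.6] [ 0.5628 -0.281   0.012 ]
lobe 0.85 [430.2 274.4] [ 0.5581 -0.3103  0.012 ]
mask block 0.95 [293.5, 162.3, 330.9, 227.1] ((449.7286071777344, -242.95384216308594), (29.660045623779297, 52.25653839111328), 4.268864154815674)
mask fixture 0.63 [379.7, 139.2, 515.2, 298.8] ((563.762939453125, -270.1625061035156), (143.9931640625, 76.77153015136719), 80.85978698730469)
mask cam_grip 0.53 [405.3, 276.2, 429.1, 302.3] ((526.7376098632812, -294.9079284667969), (11.541394233703613, 22.717342376708984), 39.595279693603516)
```

View pics/w2.png

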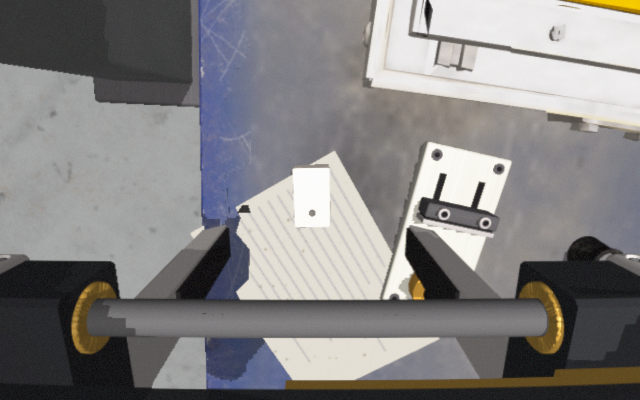

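>>> apply_moves(commands=[[0,0,0,-0.002,-0.001,-0.03,70],[0,0,0,-0.002,-0.001,-0.06,60],[0,0,0,-0.002,-0.001,-0.085,60],[0,0,0,-0.002,-0.001,-0.105,60],[0,0,0,-0.002,-0.001,-0.114,60]])

```text
time: 6.5
tool_pos: [0.4483, -0.2432, 0.0042]
ee_rot: [-3.138, -0.003, 1.627]
wrist_force: [-0.7, 0.1, -0.1]
width: 0.0582
finger_force: 0.0
```

>>> apply_moves(commands=[[0,0,0,0,0,-0.002,60],[0,0,0,0,0,-0.002,20],[0,0,0,0,0,-0.002,20],[0,0,0,0,0,-0.002,20],[0,0,0,0,0,-0.002,20]])

```text
time: 7.0
tool_pos: [0.4501, -0.2446, 0.0056]
ee_rot: [3.14, 0.001, 1.627]
wrist_force: [-1.6, 0.0, 3.5]
width: 0.0297
finger_force: 30.0
```

>>> apply_moves(commands=[[0,0,0,0,0,0,20],[0,0,0,0,0,0,20],[0,0,0,0,0,0,20],[0,0,0,0,0,0,20],[0,0,0,0,0,0,20]])

```text
time: 7.5
tool_pos: [0.4501, -0.2446, 0.0056]
ee_rot: [3.14, 0.001, 1.627]
wrist_force: [-1.1, 0.5, 5.5]
width: 0.0296
finger_force: 30.0
```

>>> apply_moves(commands=[[0,0,0,0,0,0.01,20],[0,0,0,0,-0.01,0.02,20],[0,0,0,0,-0.03,0.02,20],[0,0,0,0,-0.05,0.02,20],[0,0,0,0,-0.06,0.02,20]])

```text
time: 8.0
tool_pos: [0.4497, -0.3065, 0.0248]
ee_rot: [3.141, 0.001, 1.625]
wrist_force: [0.8, 0.3, -0.5]
width: 0.0297
finger_force: 30.0
```

>>> apply_moves(commands=[[0,0,0,0,0,-0.01,20],[0,0,0,0,0,-0.016,20],[0,0,0,0,0,-0.019,20],[0,0,0,0,0,-0.019,20],[0,0,0,0,0,-0.019,20]])

```text
time: 8.5
tool_pos: [0.4488, -0.3033, 0.0055]
ee_rot: [-3.14, -0.001, 1.628]
wrist_force: [-3.4, 0.1, 4.6]
width: 0.0296
finger_force: 30.0
```

>>> apply_moves(commands=[[0,0,0,0,0,0,60],[0,0,0,0,0,0,60],[0,0,0,0,0,0,60],[0,0,0,0,0,0.01,60],[0,0,0,0,0,0.03,60]])

```text
time: 9.0
tool_pos: [0.4486, -0.3031, 0.0342]
ee_rot: [-3.139, -0.003, 1.627]
wrist_force: [-0.8, -0.1, 0.3]
width: 0.0564
finger_force: 0.0
```

>>> apply_moves(commands=[[0,0,0,0,0,0.03,80],[0,0,-0.15,0,0,0.06,90],[0,0,-0.3,0,0,0.08,90],[0,0,-0.45,0,0,0.09,90],[0,0,-0.6,0,0,0.09,90]])

```text
time: 9.5
tool_pos: [0.4511, -0.3052, 0.129]
ee_rot: [3.136, 0.001, 1.021]
wrist_force: [-0.1, -0.4, -0.9]
width: 0.0843
finger_force: 0.0
```

>>> apply_moves(commands=[[0,0,-0.15,0,0,0,90],[0,0,-0.3,0,0,0,90],[0,0,-0.45,0,0,0,90],[0,0,-0.6,0,0,0,90],[0,0,-0.75,0,0,0,90]])

```text
time: 10.0
tool_pos: [0.4499, -0.3042, 0.1263]
ee_rot: [3.141, -0.001, 0.271]
wrist_force: [0.3, 0.3, 1.0]
width: 0.0841
finger_force: 0.0
```

>>> apply_moves(commands=[[0,0,-0.15,0,0,0,90],[0,0,-0.22,0,0,0,90],[0,0,-0.22,0,0,0,90],[0,0,-0.22,0,0,0,90],[0,0,-0.22,0,0,0,90]])

```text
time: 10.5
tool_pos: [0.4498, -0.3042, 0.1258]
ee_rot: [3.141, -0.0, 0.058]
wrist_force: [0.3, -0.6, 0.5]
width: 0.0848
finger_force: 0.0
```

```bash
python3 look.py w3.png
```

```text
10.5 [ 0.4498 -0.3042  0.1258] [ 3.1413 -0.0003  0.0579] phi -1.5128831025947695
[ 0.5181 -0.3003  0.3041]
fixture 0.94 [285.5  49.8] [ 0.5663 -0.2721  0.    ]
nest 0.74 [287.9  52.3] [ 0.5627 -0.2752  0.012 ]
cam_grip 0.78 [333.2  53.6] [ 0.5562 -0.3086  0.06  ]
lobe 0.89 [329.5  59.2] [ 0.5595 -0.3076  0.012 ]
mask block 0.9 [288.6, 174.7, 348.6, 216.2] ((452.38629150390625, -303.7216796875), (31.999170303344727, 49.97217559814453), 3.2814416885375977)
mask fixture 0.72 [185.7, 0.0, 394.0, 115.5] ((565.289306640625, -274.25445556640625), (149.03163146972656, 73.70317077636719), 81.39218139648438)
mask cam_grip 0.69 [319.8, 15.1, 372.7, 86.6] ((554.5326538085938, -312.6089172363281), (40.58446502685547, 31.442331314086914), 42.72722625732422)
```

View pics/w3.png

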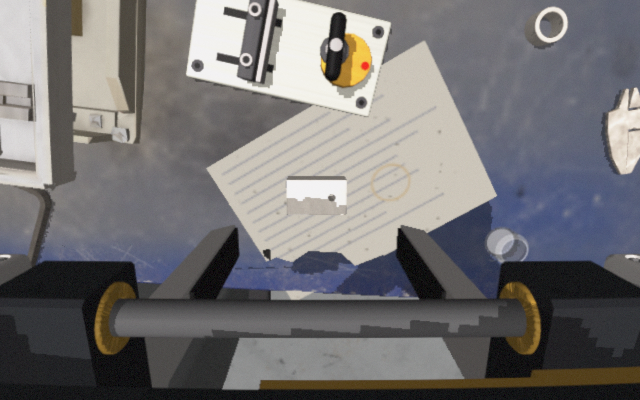

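>>> apply_moves(commands=[[0,0,0,0,0,-0.03,90],[0,0,0,0,0,-0.06,90],[0,0,0,0,0,-0.09,85],[0,0,0,0,0,-0.11,80],[0,0,0,0,0,-0.12,75]])

```text
time: 11.45
tool_pos: [0.4484, -0.3031, 0.003]
ee_rot: [-3.139, 0.003, 0.057]
wrist_force: [-0.3, -0.3, -0.6]
width: 0.0718
finger_force: 0.0
```

>>> apply_moves(commands=[[0,0,0,0,0,0,40],[0,0,0,0,0,0,40],[0,0,0,0,0,0,40],[0,0,0,0,0,0,40],[0,0,0,0,0,0,40]])

```text
time: 11.95
tool_pos: [0.4507, -0.305, 0.0072]
ee_rot: [3.139, -0.002, 0.057]
wrist_force: [0.3, 0.6, 3.9]
width: 0.0496
finger_force: 30.0
```

>>> apply_moves(commands=[[0,0,0,0,0,0.02,40],[0,0,0,0,0,0.06,40],[0,0,0,0,0,0.1,40],[0,0,0,0,0,0.13,40],[0,0,0,0,0,0.13,40]])

```text
time: 12.45
tool_pos: [0.4523, -0.3063, 0.1417]
ee_rot: [3.134, -0.008, 0.057]
wrist_force: [0.7, 0.4, 0.1]
width: 0.0494
finger_force: 30.0
```

```bash
cat > fx.py <<'E'
from h import *
from scipy.optimize import least_squares
def fit(name,s,pts,idx):
    g=cv2.cvtColor(cv2.imread("pics/"+name),cv2.COLOR_BGR2GRAY)
    p=cv2.cornerSubPix(g,np.float32(pts).reshape(-1,1,2),(4,4),(-1,-1),(3,50,.01)).reshape(-1,2)
    C=np.array([[37,75],[37,-75],[-37,-75],[-37,75]])[idx]/1e3 # TL TR BR BL
    def f(v):
        c,n=np.cos(v[2]),np.sin(v[2])
        return np.concatenate([proj(s,(v[0]+c*a-n*b,v[1]+n*a+c*b,.012))-q for (a,b),q in zip(C,p)])
    r=least_squares(f,[.565,-.274,-.16],x_scale=[.01,.01,.1]); v=r.x
    R=lambda a,b:np.round([v[0]+np.cos(v[2])*a-np.sin(v[2])*b,v[1]+np.sin(v[2])*a+np.cos(v[2])*b],4)
    print(name,(p-pts).round(1).tolist(),v.round(4),"res",r.fun.round(1),"nest",R(0,-.0083),"knob",R(0,-.036))
E
python3 - <<'E'
from fx import *
s=snapshot("wrist"); save(s,"w4.png")
o=get_obs(); print(o["tool_pos"],o["ee_rot"])
# relative camera->tool transform, to rebuild cameras of earlier pictures
from scipy.spatial.transform import Rotation as Ro
def T(R,t): M=np.eye(4);M[:3,:3]=R;M[:3,3]=t;return M
def tool(p,e): return T(Ro.from_euler("xyz",e).as_matrix(),p)
X=T(cv2.Rodrigues(np.array(s["rvec"],float))[0],np.array(s["tvec"]).ravel())@tool(o["tool_pos"],o["ee_rot"])
def cam(p,e):
    M=X@np.linalg.inv(tool(p,e)); d=dict(s); d["rvec"]=cv2.Rodrigues(M[:3,:3])[0].ravel(); d["tvec"]=M[:3,3]; return d
w1=cam([.482,-.2749,.3478],[-3.1402,.0034,.0306]); w3=cam([.4498,-.3042,.1258],[3.1413,-.0003,.0579])
print(ray(w1,(320,200))[0],ray(w3,(320,200))[0])
z=np.array([[220,60],[636,147],[590,352],[185,268]])/4+[220,50]
fit("w1.png",w1,z,[0,1,2,3])
fit("w3.png",w3,[[391,24],[368,117],[187,77]],[1,2,3])
t=snapshot("top"); save(t,"top1.png")
fit("top0.png",t,np.array([[60,105],[206,130],[192,200],[43,177]])/400*180+[220,140],[0,1,2,3])
for q in ("nest","fixture","cam_grip"):
    for r in place_of("wrist",q)[:1]: print(q,r["score"],r["pixel"],at(s,r["pixel"],{"nest":.012,"fixture":0,"cam_grip":.06}[q]))
E
```

```text
[ 0.45096032 -0.30523264  0.13834334] [ 3.13727014 -0.00436444  0.05684094]
[ 0.55164797 -0.27362145  0.52948592] [ 0.51869779 -0.30075362  0.30774358]
w1.png [[0.9, 1.3], [-2.9, -1.7], [1.9, 3.9], [-3.3, -0.9]] [ 0.5661 -0.2804 -0.1714] res [-2.3 -1.7  3.   2.2 -2.3 -2.5  1.6  2. ] nest [ 0.5647 -0.2886] knob [ 0.56   -0.3159]
w3.png [[-0.5, -1.7], [-0.8, -1.5], [-1.4, -2.2]] [ 0.5683 -0.2749 -0.1631] res [ 0.5 -0.9  0.3  1.  -0.8  0. ] nest [ 0.5669 -0.2831] knob [ 0.5624 -0.3104]
top0.png [[-0.7, -0.2], [-1.2, 1.5], [-0.0, 0.0], [-0.5, -1.0]] [ 0.5633 -0.2739 -0.1645] res [-0.8 -0.9  1.1 -1.5  0.   1.7 -0.4  0.5] nest [ 0.5619 -0.2821] knob [ 0.5574 -0.3094]
fixture 0.92 [286.1, 55.7] [ 0.56797725 -0.27453492  0.        ]
cam_grip 0.67 [328.3, 58.1] [ 0.55890557 -0.30879535  0.06      ]
```

>>> apply_moves(commands=[[0,0,0.14,0.02,0.005,0,40],[0,0,0.28,0.045,0.01,0,40],[0,0,0.42,0.07,0.015,0,40],[0,0,0.56,0.09,0.02,0,40],[0,0,0.7,0.113,0.0225,0,40]])

```text
time: 13.2
tool_pos: [0.5625, -0.2806, 0.1329]
ee_rot: [-3.137, 0.001, 0.763]
wrist_force: [1.1, -0.4, -0.8]
width: 0.0498
finger_force: 30.0
```

>>> apply_moves(commands=[[0,0,0.14,0,0,0,40],[0,0,0.28,0,0,0,40],[0,0,0.42,0,0,0,40],[0,0,0.56,0,0,0,40],[0,0,0.65,0,0,0,40]])

```text
time: 13.7
tool_pos: [0.5617, -0.281, 0.1328]
ee_rot: [-3.137, -0.002, 1.411]
wrist_force: [0.5, -0.0, -0.8]
width: 0.0493
finger_force: 30.0
```

>>> apply_moves(commands=[[0,0,0,0,0,-0.02,40],[0,0,0,0,0,-0.03,40],[0,0,0,0,0,-0.03,40],[0,0,0,0,0,-0.03,40],[0,0,0,0,0,-0.03,40]])

```text
time: 14.2
tool_pos: [0.563, -0.2819, 0.106]
ee_rot: [3.141, 0.0, 1.407]
wrist_force: [-0.2, 0.6, -0.7]
width: 0.05
finger_force: 30.0
```

```bash
python3 look.py w5.png
```

```text
14.2 [ 0.563  -0.2819  0.106 ] [3.1407 0.0003 1.4067] phi -0.1640702622730288
[ 0.5751 -0.2155  0.2843]
block 0.82 [319.3 239.6] [ 0.5602 -0.3194  0.    ]
fixture 0.63 [317.5 184.8] [ 0.5664 -0.2724  0.    ]
nest 0.89 [317.9 199.3] [ 0.5652 -0.2816  0.012 ]
mask block 0.78 [270.8, 214.6, 367.7, 281.9] ((558.6553955078125, -319.4768981933594), (55.803401947021484, 79.0898208618164), 80.56366729736328)
mask fixture 0.93 [268.3, 89.2, 369.4, 214.6] ((570.2294921875, -246.6341094970703), (96.42491149902344, 74.83164978027344), 80.82511901855469)
```

View pics/w5.png

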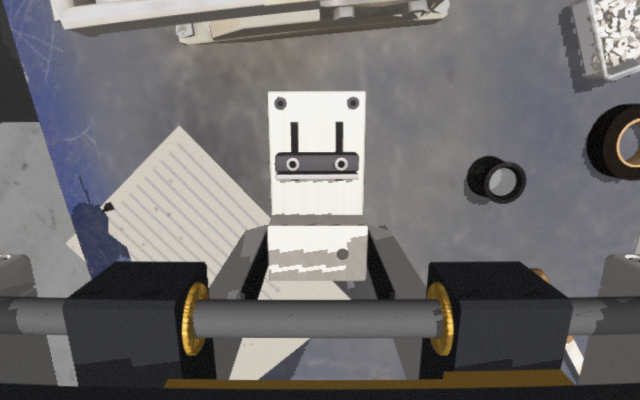

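```bash
python3 - <<'E'
from fx import *
np.set_printoptions(precision=4,suppress=True)
s=snapshot("wrist"); o=get_obs(); print(o["tool_pos"],o["ee_rot"])
g=cv2.cvtColor(s["pixels"],cv2.COLOR_RGB2GRAY).astype(float)
print("left edge",[int(np.argmax(np.diff(g[r,255:285])))+255.5 for r in (110,140,190,205)],"right",[int(np.argmin(np.diff(g[r,352:380])))+352.5 for r in (110,140,190,205)],
 "top",[int(np.argmax(np.diff(g[80:105,c])))+80.5 for c in (290,317,345)])
def ab(th,x):
    return
for px,z in [((268,91.5),.012),((366,91.5),.012),((317,91.5),.012),((268.5,205),.012),((364,205),.012),((317,178),.034),((317,181),.012)]:
    print(px,at(s,px,z))
print(g[165:190,317].astype(int), g[165:190,300].astype(int))
E
```

```text
[ 0.5627 -0.2817  0.1056] [3.1413 0.0001 1.4068]
left edge [268.5, 269.5, 271.5, 271.5] right [365.5, 364.5, 363.5, 363.5] top [90.5, 90.5, 90.5]
(268, 91.5) [ 0.542  -0.1946  0.012 ]
(366, 91.5) [ 0.6133 -0.2065  0.012 ]
(317, 91.5) [ 0.5777 -0.2006  0.012 ]
(268.5, 205) [ 0.5256 -0.2795  0.012 ]
(364, 205) [ 0.6002 -0.2919  0.012 ]
(317, 178) [ 0.5677 -0.2605  0.034 ]
(317, 181) [ 0.5667 -0.2668  0.012 ]
[105 101  99 101  98  87  59  48  44 103 210 221 218 207 190 162 161 182
 237 240 240 239 239 241 241] [105 103 100  96  97  89  64  40  39  99 209 223 217 206 183 163 164 179
 238 241 242 240 242 241 240]
```

>>> apply_moves(commands=[[0,0,0,0.0014,0,-0.02,40],[0,0,0,0.0014,0,-0.045,40],[0,0,0,0.0014,0,-0.065,40],[0,0,0,0.0014,0,-0.08,40],[0,0,0,0.0014,0,-0.084,40]])

```text
time: 15.2
tool_pos: [0.5626, -0.2808, 0.0194]
ee_rot: [-3.137, -0.002, 1.407]
wrist_force: [-2.7, 1.6, 4.6]
width: 0.0497
finger_force: 30.0
```

>>> apply_moves(commands=[[0,0,0,0,0,-0.001,40],[0,0,0,0,0,-0.002,40],[0,0,0,0,0,-0.003,40],[0,0,0,0,0,-0.003,40],[0,0,0,0,0,-0.003,40]])

```text
time: 15.7
tool_pos: [0.5646, -0.2819, 0.0193]
ee_rot: [3.14, 0.001, 1.407]
wrist_force: [0.3, -0.1, 0.2]
width: 0.0498
finger_force: 30.0
```

```bash
python3 - <<'E'
from h import *
o=get_obs(); print(o["tool_pos"],o["wrist_force"],o["wrist_torque"],o["width"])
s=snapshot("wrist"); save(s,"w6.png")
cv2.imwrite("pics/w6z.png",cv2.resize(s["pixels"][80:300,200:440],(720,600),interpolation=2)[:,:,::-1])
E
```

```text
[ 0.56457062 -0.28194969  0.01928008] [ 0.32253004 -0.09552941  0.15576703] [-0.07169847  0.00470684  0.03880399] 0.04975311255783498
```

View pics/w6z.png

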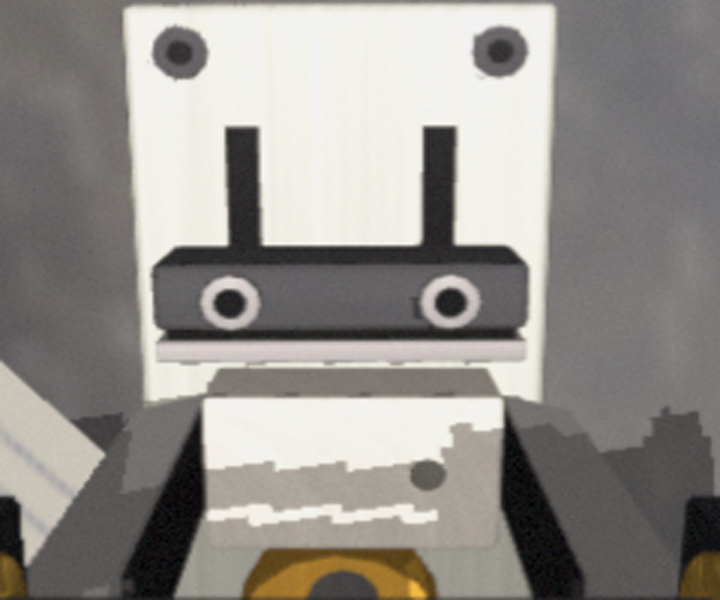

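>>> apply_moves(commands=[[0,0,0,-0.001,0,-0.0005,40],[0,0,0,-0.001,0,-0.001,40],[0,0,0,-0.001,0,-0.0015,40],[0,0,0,-0.001,0,-0.0015,40],[0,0,0,-0.001,0,-0.0015,40]])

```text
time: 16.25
tool_pos: [0.5644, -0.282, 0.0193]
ee_rot: [3.138, 0.001, 1.407]
wrist_force: [0.7, 1.5, 6.6]
width: 0.0499
finger_force: 30.0
```

```bash
python3 -c "
from h import *
o=get_obs(); print(o['tool_pos'],o['wrist_force'],o['wrist_torque'],o['width'])"
```

```text
[ 0.56442276 -0.28202503  0.01926381] [0.687277   1.53878171 6.58991484] [ 0.2016688   0.00914965 -0.02538209] 0.04986659481735988
```

>>> apply_moves(commands=[[0,0,0,0,0,0.0005,68],[0,0,0,0,0,0.0005,68],[0,0,0,0,0,0.0005,68],[0,0,0,0,0,0.01,68],[0,0,0,0,0,0.03,68]])

```text
time: 16.75
tool_pos: [0.5614, -0.2807, 0.045]
ee_rot: [-3.137, -0.002, 1.407]
wrist_force: [-0.7, -0.8, 0.0]
width: 0.064
finger_force: 0.0
```

>>> apply_moves(commands=[[0,0,0,0,0,0.05,68],[0,0,0,0,0,0.09,68],[0,0,0.14,0,0,0.12,68],[0,0,0.28,0,-0.01,0.14,68],[0,0,0.42,-0.005,-0.028,0.15,60]])

```text
time: 17.25
tool_pos: [0.5594, -0.3095, 0.2012]
ee_rot: [3.138, 0.004, 1.835]
wrist_force: [-0.6, -0.2, 0.2]
width: 0.059
finger_force: 0.0
```

>>> apply_moves(commands=[[0,0,0.15,0,0,0,60],[0,0,0.3,0,0,0,60],[0,0,0.45,0,0,0,60],[0,0,0.6,0,0,0,60],[0,0,0.74,0,0,0,60]])

```text
time: 17.75
tool_pos: [0.5579, -0.3097, 0.1974]
ee_rot: [3.142, 0.0, 2.573]
wrist_force: [-0.7, 0.9, -0.3]
width: 0.0568
finger_force: 0.0
```

>>> apply_moves(commands=[[0,0,0.15,0,0,-0.01,60],[0,0,0.3,0,0,-0.02,60],[0,0,0.45,0,0,-0.03,60],[0,0,0.5,0,0,-0.04,60],[0,0,0.5,0,0,-0.04,60]])

```text
time: 18.25
tool_pos: [0.5572, -0.3091, 0.1554]
ee_rot: [3.14, -0.003, 3.067]
wrist_force: [0.2, 1.3, -0.2]
width: 0.056
finger_force: 0.0
```

```bash
python3 look.py w7.png; python3 - <<'E'
import cv2
a=cv2.imread("pics/w7.png"); cv2.imwrite("pics/w7z.png",cv2.resize(a[60:300,160:480],(800,600),interpolation=2))
E
```

```text
18.25 [ 0.5572 -0.3091  0.1554] [ 3.1398 -0.0031  3.0665] phi 1.4957226305978377
[ 0.4919 -0.3045  0.334 ]
block 0.97 [347.  192.4] [ 0.5683 -0.2809  0.    ]
fixture 0.73 [345.7 192. ] [ 0.5678 -0.2822  0.    ]
cam_grip 0.93 [315.7 206.1] [ 0.5638 -0.3107  0.06  ]
lobe 0.64 [316.2 187.4] [ 0.5587 -0.3099  0.012 ]
mask block 0.68 [328.7, 166.9, 365.1, 225.4] ((566.8032836914062, -283.50732421875), (32.78779602050781, 54.46406173706055), 80.85193634033203)
mask fixture 0.63 [272.6, 145.3, 440.7, 233.0] ((565.5367431640625, -274.18353271484375), (148.15965270996094, 75.9284896850586), 80.92173767089844)
mask cam_grip 0.64 [284.1, 172.4, 330.0, 228.8] ((552.2163696289062, -312.6481018066406), (44.18217468261719, 31.89153289794922), 40.47298812866211)
```

View pics/w7z.png

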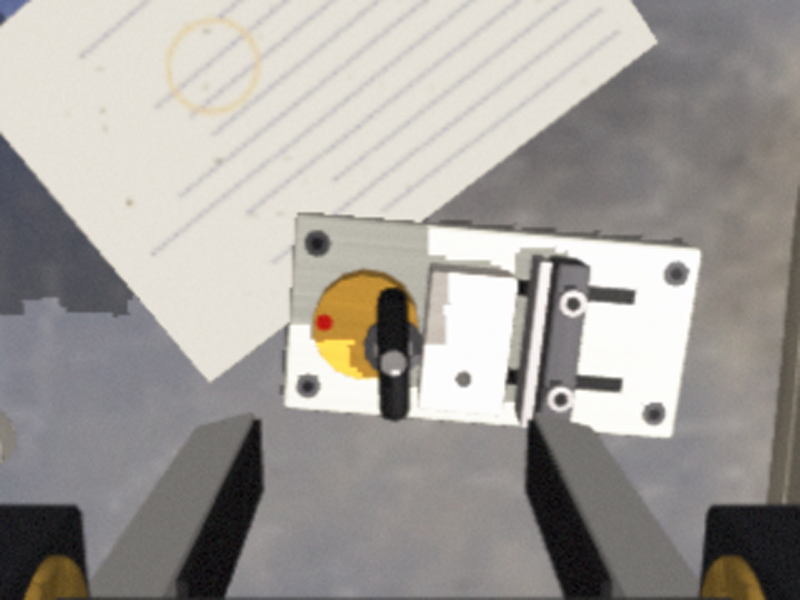

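```bash
python3 - <<'E'
from h import *
np.set_printoptions(precision=4,suppress=True)
s=snapshot("wrist")
f=lambda x,y,z:at(s,(x/2.5+160,y/2.5+60),z)
a=f(393.5,300,.072);b=f(395.5,415,.072);print(a,b,(a+b)/2,np.arctan2(*(b-a)[[1,0]]),np.linalg.norm(b-a), f(394,362,.072),f(394,362,.074))
g=s["pixels"].sum(2).astype(int)
for r in (185,195,215,222): 
    d=np.where(g[r,300:335]<150)[0]+300; print(r,d.min(),d.max(),at(s,((d.min()+d.max())/2,r),.072))
E
```

```text
[ 0.5424 -0.3085  0.072 ] [ 0.5788 -0.3106  0.072 ] [ 0.5606 -0.3095  0.072 ] -0.05822439178434494 0.03642101720592398 [ 0.5617 -0.3098  0.072 ] [ 0.5612 -0.3097  0.074 ]
185 312 323 [ 0.5463 -0.3087  0.072 ]
195 312 323 [ 0.554  -0.3093  0.072 ]
215 314 322 [ 0.5699 -0.3101  0.072 ]
222 315 322 [ 0.5756 -0.3101  0.072 ]
```

>>> apply_moves(commands=[[0,0,0.02,0.003,-0.0005,-0.02,32],[0,0,0.02,0.003,-0.0005,-0.04,32],[0,0,0.02,0.003,-0.0005,-0.06,32],[0,0,0.02,0.003,-0.0005,-0.07,32],[0,0,0.02,0.003,-0.0005,-0.07,32]])

```text
time: 19.25
tool_pos: [0.56, -0.3095, 0.0849]
ee_rot: [3.139, -0.003, 3.087]
wrist_force: [-0.1, -0.2, 0.2]
width: 0.0302
finger_force: 0.0
```

>>> apply_moves(commands=[[0,0,0,0,0,-0.015,32],[0,0,0,0,0,-0.03,32],[0,0,0,0,0,-0.038,32],[0,0,0,0,0,-0.04,32],[0,0,0,0,0,-0.04,32]])

```text
time: 19.75
tool_pos: [0.5608, -0.31, 0.0464]
ee_rot: [3.141, -0.001, 3.087]
wrist_force: [-0.0, 0.1, -0.3]
width: 0.0301
finger_force: 0.0
```

```bash
cat > st.py <<'E'
from h import *
np.set_printoptions(precision=4,suppress=True)
o=get_obs()
for k in ("time","tool_pos","ee_rot","joint_positions","wrist_force","wrist_torque","width","finger_force"): print(k,o[k])
E
python3 st.py
```

```text
time 19.75
tool_pos [ 0.5608 -0.31    0.0464]
ee_rot [ 3.141  -0.0009  3.0867]
joint_positions [-0.5935  0.364   1.3586  0.0001  1.42   -2.1094]
wrist_force [-0.0107  0.07   -0.3004]
wrist_torque [ 0.0451 -0.0502 -0.0294]
width 0.030057183621681798
finger_force 0.0
```

Close on the wing.

>>> apply_moves(commands=[[0,0,0,0,0,0,15],[0,0,0,0,0,0,8],[0,0,0,0,0,0,5],[0,0,0,0,0,0,5],[0,0,0,0,0,0,5]])

```text
time: 20.25
tool_pos: [0.5616, -0.3095, 0.0478]
ee_rot: [3.141, 0.001, 3.087]
wrist_force: [0.8, 3.8, 3.6]
width: 0.0115
finger_force: 30.0
```

```bash
python3 st.py
```

```text
time 20.25
tool_pos [ 0.5616 -0.3095  0.0478]
ee_rot [3.1406 0.0011 3.0871]
joint_positions [-0.5928  0.3626  1.3576  0.0014  1.4209 -2.1094]
wrist_force [0.7615 3.8338 3.5843]
wrist_torque [ 0.7252 -0.0032 -0.0142]
width 0.011465323362675993
finger_force 30.00097095966339
```

>>> apply_moves(commands=[[0,0,-0.1,0,0,0,5],[0,0,-0.2,0,0,0,5],[0,0,-0.3,0,0,0,5],[0,0,-0.4,0,0,0,5],[0,0,-0.5,0,0,0,5]])

```text
time: 20.75
tool_pos: [0.5611, -0.311, 0.0478]
ee_rot: [-3.14, 0.001, 2.583]
wrist_force: [-1.0, -0.2, 3.1]
width: 0.0115
finger_force: 30.0
```

```bash
python3 st.py
```

```text
time 20.75
tool_pos [ 0.5611 -0.311   0.0478]
ee_rot [-3.1401  0.0014  2.583 ]
joint_positions [-0.5937  0.3628  1.3574 -0.0014  1.4199 -1.6057]
wrist_force [-0.9699 -0.1825  3.1496]
wrist_torque [0.0463 0.1345 0.1187]
width 0.011538374561972497
finger_force 29.999947249889374
```

>>> apply_moves(commands=[[0,0,-0.11,0,0,0,5],[0,0,-0.22,0,0,0,5],[0,0,-0.33,0,0,0,5],[0,0,-0.44,0,0,0,5],[0,0,-0.55,0,0,0,5]])

```text
time: 21.25
tool_pos: [0.5598, -0.3122, 0.0478]
ee_rot: [-3.138, 0.003, 2.032]
wrist_force: [-4.5, -2.1, 3.5]
width: 0.0111
finger_force: 30.0
```

```bash
python3 st.py; python3 look.py w8.png
```

```text
time 21.25
tool_pos [ 0.5598 -0.3122  0.0478]
ee_rot [-3.138   0.0025  2.032 ]
joint_positions [-0.5947  0.3626  1.3577 -0.0044  1.4209 -1.0553]
wrist_force [-4.5345 -2.055   3.5487]
wrist_torque [-0.3594  0.7736  0.0528]
width 0.01113020748861797
finger_force 30.00428795814514
21.25 [ 0.5598 -0.3122  0.0478] [-3.138   0.0025  2.032 ] phi 0.46118269947834944
[ 0.5316 -0.2513  0.226 ]
block 0.8 [350.3 181.6] [ 0.57   -0.2818  0.    ]
fixture 0.84 [352.5 164.5] [ 0.5661 -0.2713  0.    ]
cam_grip 0.79 [316.1 246.5] [ 0.5598 -0.3104  0.06  ]
lobe 0.67 [316.4 216.8] [ 0.5593 -0.3096  0.012 ]
mask block 0.91 [305.0, 140.0, 402.2, 234.7] ((569.6689453125, -281.8965759277344), (33.09707260131836, 55.47621536254883), 79.70276641845703)
mask fixture 0.63 [237.5, 27.6, 476.2, 291.2] ((564.5953979492188, -275.10003662109375), (152.36866760253906, 74.04119110107422), 80.7649154663086)
mask cam_grip 0.58 [268.6, 189.5, 331.8, 289.6] ((549.5941162109375, -306.3907775878906), (28.607383728027344, 50.38896560668945), 23.953197479248047)
```

>>> apply_moves(commands=[[0,0,-0.03,-0.0005,-0.001,0,5],[0,0,-0.06,-0.0005,-0.001,0,5],[0,0,-0.09,-0.0005,-0.001,0,5],[0,0,-0.12,-0.0005,-0.001,0,5],[0,0,-0.15,-0.0005,-0.001,0,5]])

```text
time: 22.2
tool_pos: [0.5594, -0.3123, 0.0477]
ee_rot: [-3.139, 0.001, 1.887]
wrist_force: [-5.7, -1.5, 5.5]
width: 0.0114
finger_force: 30.0
```

```bash
python3 st.py|egrep 'pos|ee|wrist|wid'
```

```text
tool_pos [ 0.5594 -0.3123  0.0477]
ee_rot [-3.139   0.0014  1.8869]
joint_positions [-0.5961  0.3626  1.3578 -0.0029  1.4217 -0.9118]
wrist_force [-5.7325 -1.4656  5.4721]
wrist_torque [-0.355   1.085   0.1283]
width 0.011353391770352135
```

>>> apply_moves(commands=[[0,0,-0.02,-0.001,0,0,5],[0,0,-0.04,-0.001,0,0,5],[0,0,-0.06,-0.001,0,0,5],[0,0,-0.08,-0.001,0,0,5],[0,0,-0.1,-0.001,0,0,5]])

```text
time: 22.7
tool_pos: [0.5591, -0.3124, 0.0478]
ee_rot: [-3.141, 0.002, 1.786]
wrist_force: [-4.6, -2.5, 6.1]
width: 0.0116
finger_force: 30.0
```

```bash
python3 st.py|egrep 'ee|wrist|wid'
```

```text
ee_rot [-3.1406  0.0023  1.7862]
wrist_force [-4.6299 -2.4878  6.1064]
wrist_torque [-0.544   0.9967  0.1185]
width 0.01155535639006457
```

>>> apply_moves(commands=[[0,0,-0.01,0,0,0,5],[0,0,-0.02,0,0,0,5],[0,0,-0.03,0,0,0,5],[0,0,-0.04,0,0,0,5],[0,0,-0.05,0,0,0,5]])

```text
time: 23.2
tool_pos: [0.559, -0.3125, 0.0478]
ee_rot: [-3.14, 0.002, 1.737]
wrist_force: [-5.2, -2.5, 6.2]
width: 0.0117
finger_force: 30.0
```

```bash
python3 st.py|egrep 'ee|wrist|wid'
```

```text
ee_rot [-3.1404  0.0023  1.7366]
wrist_force [-5.22   -2.4624  6.243 ]
wrist_torque [-0.5861  1.0255  0.126 ]
width 0.011687379658931771
```

>>> apply_moves(commands=[[0,0,-0.01,0,0,0,5],[0,0,-0.02,0,0,0,5],[0,0,-0.03,0,0,0,5],[0,0,-0.04,0,0,0,5],[0,0,-0.05,0,0,0,5]])

```text
time: 23.7
tool_pos: [0.5588, -0.3125, 0.0477]
ee_rot: [-3.14, 0.002, 1.687]
wrist_force: [-5.9, -3.1, 6.0]
width: 0.0117
finger_force: 30.0
```

```bash
python3 st.py|egrep 'ee|wrist|wid'
```

```text
ee_rot [-3.1401  0.0023  1.6866]
wrist_force [-5.9158 -3.1494  5.9915]
wrist_torque [-0.5519  1.1314  0.1677]
width 0.011671529965040815
```

>>> apply_moves(commands=[[0,0,-0.004,0,0,0,5],[0,0,-0.008,0,0,0,5],[0,0,-0.012,0,0,0,5],[0,0,-0.016,0,0,0,5],[0,0,-0.02,0,0,0,5]])

```text
time: 24.2
tool_pos: [0.5587, -0.3125, 0.0477]
ee_rot: [-3.14, 0.002, 1.667]
wrist_force: [-5.3, -2.4, 5.5]
width: 0.0116
finger_force: 30.0
```

```bash
python3 st.py|egrep 'ee|wrist|wid'; python3 look.py w9.png | grep block
```

```text
ee_rot [-3.1401  0.0023  1.6668]
wrist_force [-5.261  -2.3845  5.4576]
wrist_torque [-0.5782  1.1207  0.1371]
width 0.011635372650179315
block 0.66 [337.5 170.3] [ 0.5702 -0.2806  0.    ]
mask block 0.79 [291.3, 138.1, 392.1, 210.2] ((571.6307983398438, -279.59857177734375), (32.980003356933594, 53.13756561279297), 79.90374755859375)
```

>>> apply_moves(commands=[[0,0,-0.008,0,0,0,5],[0,0,-0.016,0,0,0,5],[0,0,-0.024,0,0,0,5],[0,0,-0.032,0,0,0,5],[0,0,-0.04,0,0,0,5]])

```text
time: 25.15
tool_pos: [0.5586, -0.3125, 0.0477]
ee_rot: [-3.14, 0.002, 1.627]
wrist_force: [-6.2, -3.5, 6.8]
width: 0.0113
finger_force: 30.0
```

```bash
python3 st.py|egrep 'ee|wrist|wid'
```

```text
ee_rot [-3.1399  0.0023  1.6267]
wrist_force [-6.2186 -3.523   6.7591]
wrist_torque [-0.587   1.2035  0.1562]
width 0.011307832304829301
```

>>> apply_moves(commands=[[0,0,-0.006,0,0,0,5],[0,0,-0.012,0,0,0,5],[0,0,-0.018,0,0,0,5],[0,0,-0.024,0,0,0,5],[0,0,-0.03,0,0,0,5]])

```text
time: 25.65
tool_pos: [0.5585, -0.3125, 0.0477]
ee_rot: [-3.14, 0.002, 1.597]
wrist_force: [-5.5, -2.3, 6.3]
width: 0.0118
finger_force: 30.0
```

```bash
python3 st.py|egrep 'ee|wrist|wid'
```

```text
ee_rot [-3.1397  0.0024  1.5969]
wrist_force [-5.5431 -2.3151  6.3199]
wrist_torque [-0.5904  1.2359  0.2205]
width 0.011762358236348178
```

>>> apply_moves(commands=[[0,0,-0.002,0,0,0,5],[0,0,-0.004,0,0,0,5],[0,0,-0.006,0,0,0,5],[0,0,-0.008,0,0,0,5],[0,0,-0.01,0,0,0,5]])

```text
time: 26.15
tool_pos: [0.5585, -0.3125, 0.0478]
ee_rot: [-3.14, 0.002, 1.587]
wrist_force: [-6.3, -3.0, 6.0]
width: 0.0117
finger_force: 30.0
```

```bash
python3 - <<'E'
from h import *
print(get_obs()["wrist_torque"][2],get_obs()["ee_rot"][2])
t=[]
for i in range(8): snapshot("top"); t.append(get_obs()["wrist_torque"][2])
print(np.round(t,3),np.mean(t))
E
```

```text
0.2547622152176937 1.5871421782136805
[0.199 0.218 0.212 0.142 0.191 0.182 0.212 0.212] 0.19609270407828439
```

>>> apply_moves(commands=[[0,0,-0.004,0,0,0,5],[0,0,-0.008,0,0,0,5],[0,0,-0.012,0,0,0,5],[0,0,-0.016,0,0,0,5],[0,0,-0.02,0,0,0,5]])

```text
time: 27.05
tool_pos: [0.5584, -0.3125, 0.0477]
ee_rot: [-3.14, 0.002, 1.567]
wrist_force: [-5.9, -2.8, 6.4]
width: 0.0117
finger_force: 30.0
```

```bash
python3 - <<'E'
from h import *
print(get_obs()["wrist_torque"][2],get_obs()["ee_rot"][2])
t=[]
for i in range(8): snapshot("top"); t.append(get_obs()["wrist_torque"][2])
print(np.round(t,3),np.mean(t))
E
```

```text
0.19401519100729653 1.5670955949387086
[0.213 0.231 0.175 0.177 0.216 0.212 0.25  0.212] 0.2107595551008134
```

>>> apply_moves(commands=[[0,0,-0.004,0,0,0,5],[0,0,-0.008,0,0,0,5],[0,0,-0.012,0,0,0,5],[0,0,-0.016,0,0,0,5],[0,0,-0.02,0,0,0,5]])

```text
time: 27.95
tool_pos: [0.5583, -0.3125, 0.0477]
ee_rot: [-3.139, 0.003, 1.547]
wrist_force: [-6.3, -2.6, 6.0]
width: 0.0113
finger_force: 30.0
```

```bash
cat > tq.py <<'E'
from h import *
print(get_obs()["wrist_torque"][2],get_obs()["ee_rot"][2],get_obs()["time"])
t=[]
for i in range(12): snapshot("wrist"); t.append(get_obs()["wrist_torque"][2])
print(np.round(t,3),np.mean(t))
r=masks_of("wrist","block")
s=snapshot("wrist"); print(r and rect(s,r[0]["mask"],.032)); save(s,"wq.png")
E
python3 tq.py
```

```text
0.29355284475957166 1.547203751601601 27.95
[0.246 0.261 0.219 0.234 0.223 0.284 0.292 0.278 0.234 0.172 0.225 0.179] 0.23714573416445597
((571.489990234375, -276.91619873046875), (29.631134033203125, 49.92323303222656), 81.69903564453125)
```

>>> apply_moves(commands=[[0,0,-0.004,0,0,0,5],[0,0,-0.008,0,0,0,5],[0,0,-0.012,0,0,0,5],[0,0,-0.016,0,0,0,5],[0,0,-0.02,0,0,0,5]])

```text
time: 29.15
tool_pos: [0.5583, -0.3125, 0.0478]
ee_rot: [-3.139, 0.003, 1.527]
wrist_force: [-6.6, -2.4, 5.9]
width: 0.0116
finger_force: 30.1
```

```bash
python3 tq.py; python3 - <<'E'
import cv2
a=cv2.imread("pics/wq.png"); cv2.imwrite("pics/wqz.png",cv2.resize(a[60:285,180:480],(800,600),interpolation=2))
E
```

```text
0.31763556429960943 1.5273583964403878 29.15
[0.251 0.336 0.302 0.302 0.26  0.308 0.319 0.328 0.245 0.288 0.288 0.267] 0.29103486775651743
((571.6586303710938, -277.002685546875), (29.740989685058594, 50.14115905761719), 80.9937515258789)
```

View pics/wqz.png

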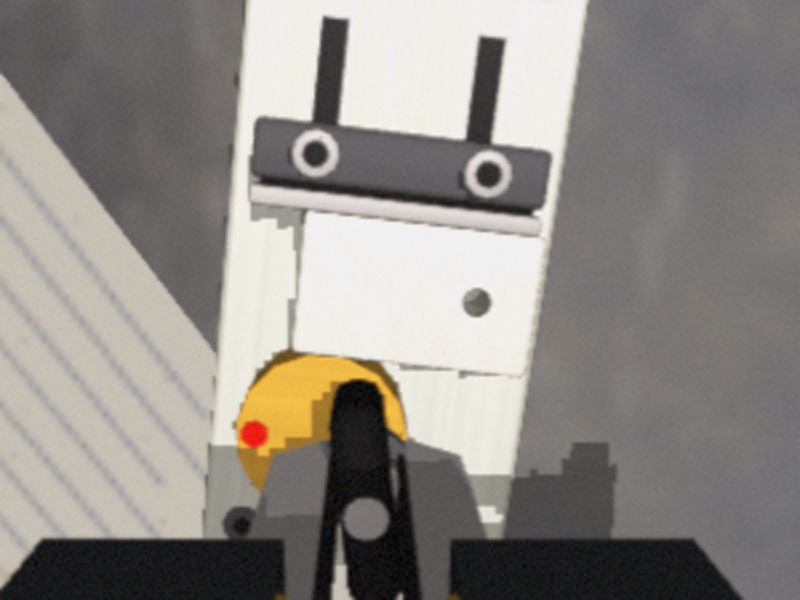

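>>> apply_moves(commands=[[0,0,0,0,0,0,30],[0,0,0,0,0,0,30],[0,0,0,0,0,0,30],[0,0,0,0,0,0,30],[0,0,0,0,0,0,30]])

```text
time: 30.35
tool_pos: [0.5598, -0.3108, 0.0466]
ee_rot: [3.142, -0.001, 1.527]
wrist_force: [0.0, -0.7, 0.1]
width: 0.0281
finger_force: 0.0
```

>>> apply_moves(commands=[[0,0,0,0,0,0.01,30],[0,0,0,0,0,0.03,30],[0,0,0,0,0,0.06,30],[0,0,0,0,0,0.1,30],[0,0,0,0,0,0.14,30]])

```text
time: 30.85
tool_pos: [0.5594, -0.3109, 0.1888]
ee_rot: [3.142, -0.0, 1.527]
wrist_force: [0.7, -0.2, 0.4]
width: 0.0283
finger_force: 0.0
```

```bash
python3 st.py; python3 look.py w10.png; python3 - <<'E'
from h import *
s=snapshot("top"); save(s,"top2.png")
for q in ("loupe","glass_pot","ring","block"):
    for r in place_of("top",q)[:1]: print(q,r["pixel"],at(s,r["pixel"],0))
E
```

```text
time 30.85
tool_pos [ 0.5594 -0.3109  0.1888]
ee_rot [ 3.1415 -0.0002  1.5269]
joint_positions [-0.5959  0.2925  1.1641  0.0002  1.6851 -0.552 ]
wrist_force [ 0.7065 -0.2208  0.3934]
wrist_torque [-0.0385  0.0339  0.0288]
width 0.028339923646884705
finger_force 0.0
30.85 [ 0.5594 -0.3109  0.1888] [ 3.1415 -0.0002  1.5269] phi -0.043891764916828446
[ 0.5636 -0.2438  0.3672]
block 0.75 [327.6 145.1] [ 0.5733 -0.277   0.    ]
nest 0.83 [318.3 147.9] [ 0.5636 -0.2782  0.012 ]
cam_grip 0.7 [316.2 194.9] [ 0.5599 -0.315   0.06  ]
lobe 0.64 [312.9 179.1] [ 0.5568 -0.3095  0.012 ]
mask block 0.59 [302.3, 130.7, 359.4, 166.7] ((572.2946166992188, -278.3883972167969), (32.39921188354492, 53.18388366699219), 81.22566986083984)
mask fixture 0.62 [277.9, 63.8, 367.9, 217.6] ((565.7338256835938, -273.5590515136719), (149.71600341796875, 75.20693969726562), 80.66429138183594)
mask cam_grip 0.94 [285.9, 167.8, 325.9, 214.5] ((552.1652221679688, -305.66229248046875), (42.292884826660156, 33.122276306152344), 86.34131622314453)
glass_pot [364.5, 282.2] [ 0.40885529 -0.46919812  0.        ]
ring [367.5, 196.6] [ 0.59607432 -0.47605508  0.        ]
```

```bash
python3 - <<'E'
from h import *
from scipy.spatial.transform import Rotation as Ro
s=snapshot("wrist"); o=get_obs()
def T(R,t): M=np.eye(4);M[:3,:3]=R;M[:3,3]=t;return M
tool=lambda p,e:T(Ro.from_euler("xyz",e).as_matrix(),p)
X=T(cv2.Rodrigues(np.array(s["rvec"],float))[0],np.array(s["tvec"]).ravel())@tool(o["tool_pos"],o["ee_rot"])
M=X@np.linalg.inv(tool([.5583,-.3125,.0478],[-3.139,.003,1.5274])); q=dict(s);q["rvec"]=cv2.Rodrigues(M[:3,:3])[0].ravel();q["tvec"]=M[:3,3]
for im,c in ((cv2.imread("pics/wq.png")[:,:,::-1].astype(int),q),(s["pixels"].astype(int),s)):
    m=(im[:,:,0]>170)&(im[:,:,1]<70)&(im[:,:,2]<70); y,x=np.nonzero(m)
    P=at(c,(x.mean(),y.mean()),.03); d=P[:2]-[.5597,-.3099]; print(m.sum(),x.mean(),y.mean(),P,np.hypot(*d),-np.pi/2-(np.arctan2(d[1],d[0])-2*np.pi*(d[1]>0)) -.165)
E
```

```text
65 274.87692307692305 222.4 [ 0.53552446 -0.30602435  0.03      ] 0.024484232773975118 1.564756675126088
13 290.61538461538464 180.6153846153846 [ 0.53565269 -0.30633834  0.03      ] 0.02430963994426258 1.5528379782692414
```

```bash
python3 -c "
from bench import *
print(close_job())"
```

```text
the job is handed in; nothing more can be done
None
```

The block is square against the back jaw, clamped by the eccentric at about 8 N (estimated from wrist torque), and the job is handed in with the gripper clear of everything. The lobe dragged the block about 6 mm along the jaw while clamping. The glass pot and ring had not moved; the loupe was not detected in the last picture, but the arm never went near it.

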